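# Seat the bottle plate on the display turntable

### The arm

A 6-joint arm with a two-finger parallel gripper is mounted at the origin on the work surface. World frame = base frame: x ahead of the robot, y to its left, z up, the work surface at z = 0. Lengths are in mm, angles in rad, forces in N, time in s.
With the tool pointing down it reaches from about 350 to 875 mm from the base axis. Payload 4.2 kg.
Tool frame: the origin (TCP) lies midway between the tips of the shut fingers; the grasp point (between the pads) lies 19 mm behind it; z points along the fingers, y is the direction in which the jaws open and shut (so a half turn about z gives the same grasp; the last joint's range is limited). The gripper opens to 85 mm and grips with 20 to 120 N. Pads are 22 mm wide; open, the fingers measure 114 mm over their backs; the gripper's body (76 mm by 85 mm) begins 54 mm behind the grasp point. The pads swing forward as they close: fully open they stand 13 mm farther back than shut.
Start: joints at [-1.057, 0.385, 0.008, 0, -1.194, -0.259], TCP at [157.549, -604.795, 231.312] pointing down, gripper open.
Joint ranges: [-3.14, 3.14], [-1.21, 2.06], [-1.07, 1.41], [-3.16, 2.05], [-2.99, -0.16], [-3.1, 3.1]. Speed limits (rad/s): [2.79, 2.79, 3.14, 3.14, 3.14, 3.14].

### API

Orientations are given as a unit quaternion [x, y, z, w].
In Python, from bench import read_state, get_image, job_done, search_frame, regions_of gives the robot as it stands.
- The arm moves only by the tool servo_tool, never from a script. Its arguments are lists of equal length, an entry for each row: "turn": the turn, a rotation vector about the world's x, y, z in rad, a list of three; "dp": the shift along the world's x, y, z in m, a list of three; "fingers": the finger opening in m, from 0 to 0.0854. In form: {"turn": [[rx, ry, rz], ...], "dp": [[tx, ty, tz], ...], "fingers": [fingers, ...]}. A call has exactly 5 rows; each row shifts and turns the pose as measured when the row begins; what a row does not reach is not made up. A row lasts 1/8 s, in which the tool goes at most 62.5 mm and 10.7 degrees, less where a joint would pass 70% of its speed; a pose out of reach is approached as far as the arm can. A call is refused whole if a number of a shift passes 0.0625 or a number of a turn 0.188, either way. A call with a gripper value outside its range is refused whole. The fingers move at their own pace and stop on an object; the grip force is fixed at half the most. Time passes only in rows, so rows that do not move let the fingers close, or fill a call up. It gives the time, the measured TCP pose, the force and the opening at its end, in the units of the state.
- read_state(): the state, without advancing time (a new reading comes with each control period).
- get_image(name): name is "scene" or "side" or "wrist"; returns a dict with "img" (400x640x3 uint8, red, green, blue), "vfov" (degrees; the focal length in pixels is half the picture's height over the tangent of half this angle, whatever the lens; pixels are square), "cx", "cy" (the principal point, pixels), "world_from_camera" (4x4, takes a point from camera to world coordinates); the wrist camera has in their place "mount" (4x4, takes a point from camera to tool coordinates, whose origin is the TCP and whose axes are the flange's). Camera axes: x right, y down, z forward; pixel columns grow to the right and rows downward; lengths in mm; the calibration is good to about 2 mm. A picture is of the moment at which its call begins: read the wrist's pose just before it. There is no depth.
- job_done(): hands the job in, once; it reports no verdict.
Trained networks look in the newest picture that a camera, given by its name, has taken for a name from the list of things; names that differ only in an ending like _2 or _b are one class to them, and where a whole thing is asked for, a point or a joint stands for the part that bears it (a point fixed in the world has none). Each returns a list of dicts, best first, with "score" (0 to 1); they miss things now and then, are a little off and sometimes report something else, mostly with a low value. They report only what shows in the picture. A call takes as long as a camera call.
- search_frame(query, camera): "box" ([left, top, width, height] in pixels, round what is visible of it).
- regions_of(query, camera): "region" (400x640 bool, what is visible of it) and "box" ([left, top, width, height] in pixels, round what is visible of it).
The state is a dict: "clock": time; "joints": joint angles; "joint_vel": joint speeds; "joint_efforts": joint torques, N m; "position": TCP position; "ee_rot": TCP orientation; "contact_force": force on the tool from outside, world axes, zero at the start; "wrist_torque": the same for the moment, N m; "gripper_width": finger opening in mm.
Only numpy, scipy, OpenCV 4.12 (cv2) and the standard library are available. Lean on these libraries where they do the work, as an engineer would, in place of code of your own. Each camera call takes 0.05 s, during which the arm holds its last target. There are 200 camera calls.

### The job

The round bottle plate of the display turntable is riding on top of its drive pins. Push it round with a fingertip (its upright posts give the finger something to push against) until the notches in its rim stand over the pins, then press it down until it is fully home, and take the hand away. Do not lift the plate, and leave the bottle, the gold bar and the coin where they are.

Things in the scene. Friction and masses are not known exactly. Their poses are not given: they have to be found in the camera images.
- turntable: the turntable's housing, a grey round drum 240 mm across and 46 mm high, fixed on the counter; origin at the centre of its underside
- drive: the drive ring on the housing: dark steel, 192 mm across, with three rubber pads (the plate's seat, 58 mm above the counter) and three ears, 28 mm wide, 120 degrees apart, reaching out to 113 mm from the axis, each carrying a drive pin. It cannot be turned. Origin on the axis, 46 mm above the counter; x axis points to the ear of drive_pin0
- drive_pin0 (a point): the domed top of one of three like upright steel drive pins, 12 mm in diameter, 94 mm from the axis on the ears of the drive ring, 120 degrees apart; 67 mm above the counter, 9 mm above the seat. Until a notch is over it the plate's rim covers most of it; the ear shows beyond the rim
- drive_pin1 (a point): the top of the second pin, 120 degrees anticlockwise (seen from above) from drive_pin0
- drive_pin2 (a point): the top of the third pin, 240 degrees anticlockwise from drive_pin0
- plate: the bottle plate: flat, round, 194 mm across, 12 mm thick, about 0.5 kg, pale wood with an aluminium rim, level on the spindle, on which it turns either way without end but cannot shift sideways; it stays where it is left. It rides on the pins with its top face 79 mm above the counter. Origin at the centre of its underside; x axis points to one of its three notches
- plate_notch (a point): the middle of one of three like notches in the plate's rim, 120 degrees apart, 94 mm from the centre, at the level of the top face. A notch is 17 mm wide, cut 12 mm into the rim, right through. Any notch fits any pin; when one is over a pin all three are. The domed pins draw the plate round over the last 4 mm or so either way as it is pressed
- plate_post (a point): top of the post opposite plate_notch, one of three fixed upright black rubber-sleeved posts, 14 mm in diameter, 24 mm tall above the plate, that keep the goods on it. They stand 70 mm from the centre, midway between the notches (60, 180, 300 degrees from plate_notch); some 1 to 4 N sideways on a post turns the plate. The space between them is free
- plate_hub (a point): the middle of the plate's top face, marked by a flat metal disc 36 mm across: the place to press. 79 mm above the counter at the start, 70 mm when fully home
- plate_drop (a joint): how far the plate has gone down the spindle, in m: 0 as it rides on the pins, 0.009 fully home; negative if lifted. An O-ring grips the spindle, so the plate does not drop by itself: once the notches are over the pins, some 2 to 6 N presses it home; otherwise the pins stop it
- bottle: a dark half bottle of wine, 62 mm in diameter and 235 mm tall, standing to the left or right of the turntable; origin at the centre of its foot. Leave it alone
- bar: a gold foil bar, 84 x 42 x 12 mm, lying to the left or right of the turntable; origin at the centre of its underside. Leave it alone
- coin: a gold coin, 38 mm across and 4.5 mm thick, lying on the counter beyond the turntable; origin at the centre of its underside. Leave it alone

How it is judged:
By the outcome, as a careful person would: the job done as asked, in the order asked, and still so for the second after the job is handed in, with the robot touching nothing.
It also fails if it takes over 48 s, if anything falls off the work surface, if the arm or the gripper's body presses on something with over 40 N, if the wrist force passes 120 N, or if a joint passes its speed limit or range.

## Working session

There is one attempt and no reset: what is moved stays moved. The work goes in short steps, Python scripts to look and compute and a tool call to move; the robot and the scene stay as the last step left them, time stands still between calls to the robot, and variables do not carry over. Pictures are saved under pics/ and viewed, about 8 in all and at most 12, crops included, and the job is handed in when it is done.

Besides the shell and the picture viewer there is one more tool, called after ">>>" as name(argument=value, ...), one argument or row to a line, values as JSON. servo_tool: Moves the arm, as the interface text tells. Its arguments: {"type":"object","properties":{"turn":{"type":"array","items":{"type":"array","items":{"type":"number"}}},"dp":{"type":"array","items":{"type":"array","items":{"type":"number"}}},"fingers":{"type":"array","items":{"type":"number"}}},"required":["turn","dp","fingers"]}

```bash
mkdir -p pics; python3 - <<'E'
from bench import *
import cv2,numpy as np
s=read_state();print(s)
ims=[]
for n in("scene","side"):
    d=get_image(n);cv2.imwrite(f"pics/{n}0.png",d["img"][:,:,::-1]);print(n,d["vfov"],d["cx"],d["cy"],np.round(d["world_from_camera"],4).tolist())
    for q in("plate","plate_hub","plate_post","plate_notch","drive_pin0","bottle","bar","coin","drive"):
        print(q,[(round(r["score"],2),np.round(r["box"]).tolist()) for r in search_frame(q,n)][:4])
print(read_state()["clock"])
E
```

```text
{'clock': 0.0, 'joints': array([-1.05738419e+00,  3.85537027e-01,  6.59981908e-03, -4.92141001e-04,
       -1.19402111e+00, -2.58596952e-01]), 'joint_vel': array([-0.00125435, -0.00192926, -0.00026868, -0.0013279 , -0.00035821,
       -0.00060245]), 'joint_efforts': array([ 4.41850170e-04, -3.92289054e+01,  1.88400435e+01,  4.18598503e+00,
       -4.63042918e-03, -9.10899132e-06]), 'position': array([ 157.39959751, -604.23291526,  230.22423012]), 'ee_rot': array([-1.26973051e-01,  9.91905552e-01,  1.08756345e-03, -1.95099917e-04]), 'contact_force': array([-0.77661722,  0.78958191, -0.61673724]), 'wrist_torque': array([ 0.01382525, -0.03989143, -0.00736191]), 'gripper_width': 85.0666699809682}
scene 47.06387037698773 318.8095221147282 199.7605003826393 [[0.3865, 0.7327, -0.5601, 1149.1132], [0.9223, -0.3121, 0.2281, -161.6623], [-0.0077, -0.6047, -0.7964, 875.6405], [0.0, 0.0, 0.0, 1.0]]
plate [(0.77, [208.0, 191.0, 92.0, 82.0])]
plate_hub [(0.66, [203.0, 192.0, 96.0, 87.0]), (0.59, [207.0, 186.0, 95.0, 82.0]), (0.35, [340.0, 133.0, 26.0, 87.0])]
plate_post [(0.86, [206.0, 192.0, 93.0
[... 255 characters left out ...]
24.0, 18.0])]
drive [(0.78, [201.0, 192.0, 100.0, 85.0])]
side 52.73932478217382 323.7741794870068 196.62449073594013 [[-0.9923, -0.0967, 0.0775, 568.2381], [-0.1218, 0.6471, -0.7526, 622.6637], [0.0227, -0.7562, -0.6539, 614.9276], [0.0, 0.0, 0.0, 1.0]]
plate [(0.62, [300.0, 146.0, 89.0, 59.0])]
plate_hub [(0.66, [300.0, 144.0, 90.0, 60.0])]
plate_post [(0.84, [300.0, 147.0, 89.0, 59.0])]
plate_notch [(0.66, [301.0, 141.0, 86.0, 64.0])]
drive_pin0 [(0.81, [295.0, 143.0, 96.0, 68.0])]
bottle [(0.76, [325.0, 173.0, 37.0, 114.0])]
bar [(0.57, [320.0, 134.0, 30.0, 10.0])]
coin [(0.58, [270.0, 191.0, 16.0, 18.0]), (0.43, [301.0, 144.0, 89.0, 58.0])]
drive [(0.63, [295.0, 142.0, 95.0, 71.0])]
1.0
```

```bash
python3 - <<'E'
import cv2,numpy as np
a=cv2.imread("pics/scene0.png")[180:280,190:310];b=cv2.imread("pics/side0.png")[130:220,285:405]
a=cv2.resize(a,None,fx=5,fy=5,interpolation=2);b=cv2.resize(b,None,fx=5,fy=5,interpolation=2)
cv2.imwrite("pics/a.png",a);cv2.imwrite("pics/b.png",b)
E
```

```text
(no output)
```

View pics/scene0.png

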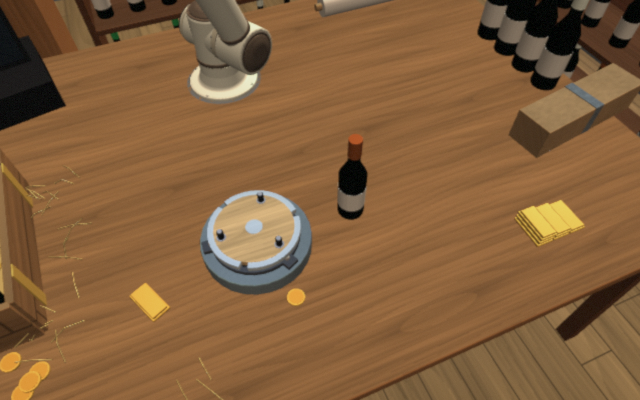

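View pics/a.png

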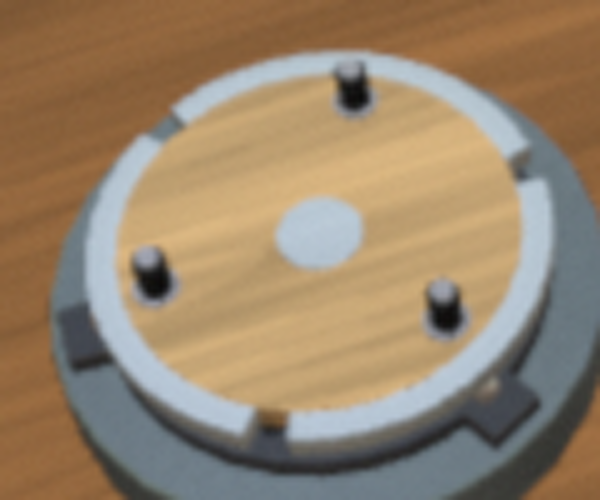

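View pics/b.png

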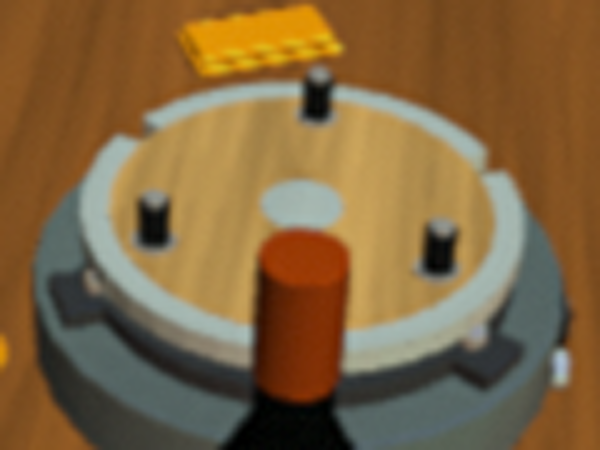

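```bash
cat > h.py <<'E'
import numpy as np
C={"scene":(47.06387,318.8095,199.7605,np.array([[0.3865,0.7327,-0.5601,1149.1132],[0.9223,-0.3121,0.2281,-161.6623],[-0.0077,-0.6047,-0.7964,875.6405]])),
"side":(52.739325,323.77418,196.62449,np.array([[-0.9923,-0.0967,0.0775,568.2381],[-0.1218,0.6471,-0.7526,622.6637],[0.0227,-0.7562,-0.6539,614.9276]]))}
def ray(c,u,v):
    f,cx,cy,T=C[c];f=200/np.tan(np.radians(f/2));d=T[:,:3]@[(u-cx)/f,(v-cy)/f,1];return T[:,3],d
def onz(c,u,v,z):
    o,d=ray(c,u,v);return o+d*(z-o[2])/d[2]
def tri(p,q):
    o,d=ray("scene",*p);o2,e=ray("side",*q)
    s=np.linalg.lstsq(np.c_[d,-e],o2-o,rcond=None)[0];a=o+d*s[0];b=o2+e*s[1];return (a+b)/2,np.linalg.norm(a-b)
E
python3 - <<'E'
from h import *
A=lambda x,y:(190+(x-2)/5,180+(y-2)/5)
B=lambda x,y:(285+(x-2)/5,130+(y-2)/5)
print("hub",tri(A(320,232),B(302,204)))
# scene posts a(350,70) b(150,256) c(443,288); side posts: (318,74) (153,200) (440,228)
print("posts",[tri(A(*p),B(*q)) for p,q in (((350,68),(153,200)),((150,256),(318,72)),((443,288),(440,228)))])
print([tri(A(*p),B(*q)) for p,q in (((350,68),(440,228)),((443,288),(153,200)))])
h1=onz("scene",*A(320,232),79);h2=onz("side",*B(302,204),79);print(h1,h2)
def pr(n,c,pts,z):
    h=h1 if c=="scene" else h2
    for p in pts:
        w=onz(c,*(A if c=="scene" else B)(*p),z)-h;print(n,c,p,round(np.degrees(np.arctan2(w[1],w[0])),1),round(np.hypot(w[0],w[1])))
pr("post","scene",[(350,68),(150,256),(443,288)],103)
pr("post","side",[(318,72),(153,200),(440,228)],103)
pr("notch","scene",[(165,126),(520,163),(270,416)],79)
pr("notch","side",[(135,128),(492,172)],79)
pr("pin","scene",[(488,388)],67)
pr("ear58","scene",[(78,337),(505,412)],52)
pr("pin","side",[(92,283),(477,335)],65)
pr("ear","side",[(80,300),(490,358)],52)
E
```

```text
hub (array([597.4817019 , -86.16283638,  79.55845272]), np.float64(3.3098823632471106))
posts [(array([622.58090442, -39.35946836, 147.784643  ]), np.float64(84.85816331211842)), (array([ 597.49416067, -155.24067903,  103.03922303]), np.float64(4.119509049771206)), (array([576.99541071, -57.61140437,  60.32076527]), np.float64(100.69726549250396))]
[(array([537.49933315, -50.10260829, 101.4192068 ]), np.float64(1.8900465466817429)), (array([658.30981023, -51.08108804, 101.45550965]), np.float64(2.0007441626331035))]
[598.93608777 -85.52151046  79.        ] [596.27806659 -88.65490205  79.        ]
post scene (350, 68) 149.0 69
post scene (150, 256) -89.3 69
post scene (443, 288) 29.4 70
post side (318, 72) -90.2 69
post side (153, 200) 32.3 72
post side (440, 228) 146.3 71
notch scene (165, 126) -150.4 91
notch scene (520, 163) 90.3 90
notch scene (270, 416) -30.7 88
notch side (135, 128) -29.6 93
notch side (492, 172) -156.1 91
pin scene (488, 388) 24.0 99
ear58 scene (78, 337) -94.2 107
ear58 scene (505, 412) 25.2 106
pin side (92, 283) 30.9 99
pin side (477, 335) 142.5 100
ear side (80, 300) 27.6 103
ear side (490, 358) 145.3 105
```

>>> servo_tool(
  turn=[
    [0,0,0],
    [0,0,-0.1],
    [0,0,-0.1],
    [0,0,-0.1],
    [0,0,-0.1],
  ],
  dp=[
    [0.04,0.047,0.004],
    [0.04,0.047,0.004],
    [0.04,0.047,0.004],
    [0.04,0.047,0.004],
    [0.04,0.047,0.004],
  ],
  fingers=[0,0,0,0,0],
)

```text
clock: 1.62
position: [358.3, -367.6, 250.7]
ee_rot: [0.083, 0.997, -0.0, 0.0]
contact_force: [0.1, 0.4, 0.6]
gripper_width: 0.6
```

>>> servo_tool(
  turn=[
    [0,0,-0.1],
    [0,0,0],
    [0,0,0],
    [0,0,0],
    [0,0,0],
  ],
  dp=[
    [0.04,0.047,0.004],
    [0.04,0.047,0.004],
    [0.04,0.047,0.004],
    [0.02,0.02,0.004],
    [0,0,0],
  ],
  fingers=[0,0,0,0,0],
)

```text
clock: 2.25
position: [502.0, -200.6, 268.6]
ee_rot: [0.132, 0.991, -0.001, 0.002]
contact_force: [-0.4, -0.8, -0.4]
gripper_width: 0.2
```

```bash
cat >> h.py <<'E'
import cv2
from scipy.spatial.transform import Rotation as R
def wrist():
    from bench import read_state,get_image
    s=read_state();d=get_image("wrist");M=np.eye(4);M[:3,:3]=R.from_quat(s["ee_rot"]).as_matrix();M[:3,3]=s["position"]
    C["wrist"]=(d["vfov"],d["cx"],d["cy"],(M@d["mount"])[:3]);np.save("wr.npy",np.array([d["vfov"],d["cx"],d["cy"],*(M@d["mount"])[:3].ravel()]));return s,d["img"]
def proj(c,p):
    f,cx,cy,T=C[c];f=200/np.tan(np.radians(f/2));q=T[:,:3].T@(np.array(p)-T[:,3]);return cx+f*q[0]/q[2],cy+f*q[1]/q[2]
E
python3 - <<'E'
from h import *
s,im=wrist();cv2.imwrite("pics/w1.png",im[:,:,::-1])
print(s["clock"],s["position"],s["ee_rot"],s["joints"],s["contact_force"],s["gripper_width"],C["wrist"])
print("bottle",onz("scene",351,214,0),"bottle top",onz("scene",356,139,235)); print("hub px",proj("wrist",[597.5,-86.5,79]))
E
```

```text
2.25 [ 502.02639621 -200.56798514  268.61736957] [ 1.31576212e-01  9.91302889e-01 -5.77030799e-04  2.43908231e-03] [-7.92016422e-02  2.12836242e-01 -1.42294931e-01  1.50621503e-03
 -1.21085500e+00 -1.75604034e+00] [-0.35661642 -0.82158896 -0.38950576] 0.19018422547475772 (65.38166132380702, 318.23695745487163, 199.27244130442412, array([[ 2.60856429e-01,  9.25294319e-01,  2.75289569e-01,
         4.31840174e+02],
       [ 9.65377570e-01, -2.49946904e-01, -7.46504705e-02,
        -1.81404103e+02],
       [-2.65880975e-04,  2.85231430e-01, -9.58458638e-01,
         4.11159483e+02]]))
bottle [ 6.01314514e+02  1.42211108e+02 -1.13686838e-13] bottle top [590.0337832 145.7604733 235.       ]
hub px (np.float64(436.0541619957273), np.float64(229.67924788122014))
```

View pics/w1.png

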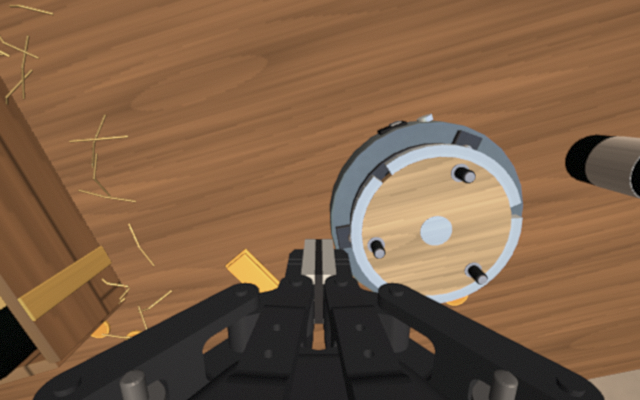

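The closed fingers are at about (319,255). The plate hub shows at (436,230), within a pixel of its predicted spot, with ears at about (468,140) and (345,235). I'll zoom in for the angles.

```bash
python3 - <<'E'
import cv2
a=cv2.imread("pics/w1.png")[120:310,325:530];cv2.imwrite("pics/w1c.png",cv2.resize(a,None,fx=3,fy=3,interpolation=2))
E
```

```text
(no output)
```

View pics/w1c.png

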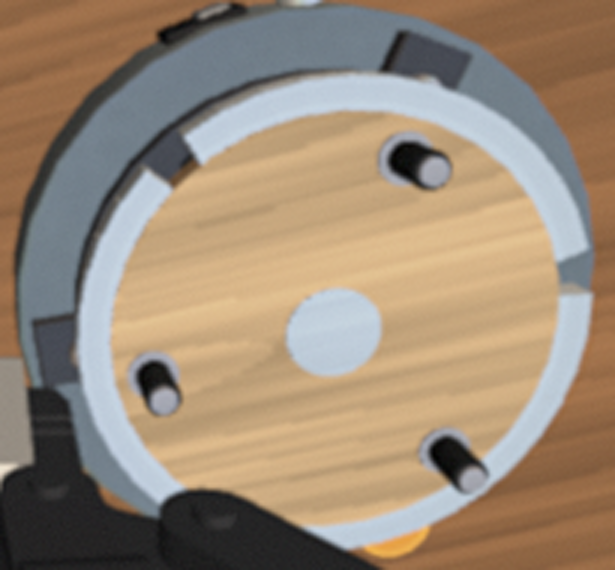

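```bash
cat >> h.py <<'E'
def load():
    a=np.load("wr.npy");C["wrist"]=(*a[:3],a[3:].reshape(3,4))
def ang(n,p,z,c=(597.5,-86.5)):
    w=onz("wrist",*p,z)[:2]-c;print(n,np.round(p),np.round(np.degrees(np.arctan2(w[1],w[0])),1),np.round(np.hypot(*w),1))
E
python3 - <<'E'
from h import *
load();K=lambda x,y:(325+(x-1)/3,120+(y-1)/3)
h=onz("wrist",*K(334,332),79);print(h);c=h[:2]
for p in [(434,172),(163,400),(473,478)]:ang("posttop",K(*p),103,c)
for p in [(403,160),(153,372),(441,447)]:ang("postbase",K(*p),79,c)
for p in [(178,167),(573,274)]:ang("notch",K(*p),79,c)
for z in(50,58):
  for p in [(400,32),(470,56),(33,322),(45,385)]:ang("earcorner%d"%z,K(*p),z,c)
E
```

```text
[598.28396518 -86.68616772  79.        ]
posttop [469. 177.] 150.3 70.0
posttop [379. 253.] -91.5 70.9
posttop [482. 279.] 29.7 68.5
postbase [459. 173.] 150.0 69.2
postbase [376. 244.] -91.4 70.3
postbase [472. 269.] 29.1 68.5
notch [384. 175.] -150.5 90.3
notch [516. 211.] 89.9 90.1
earcorner50 [458. 130.] 152.8 112.6
earcorner50 [481. 138.] 137.9 113.4
earcorner50 [336. 227.] -101.4 113.5
earcorner50 [340. 248.] -86.7 113.6
earcorner58 [458. 130.] 154.6 112.5
earcorner58 [481. 138.] 140.0 112.3
earcorner58 [336. 227.] -103.0 113.9
earcorner58 [340. 248.] -88.6 113.0
```

>>> servo_tool(
  turn=[
    [0,0,0],
    [0,0,0],
    [0,0,0],
    [0,0,0],
    [0,0,0],
  ],
  dp=[
    [0.03,0.02,-0.03],
    [0.03,0.02,-0.04],
    [0.01,0.01,-0.04],
    [0,0,-0.03],
    [0,0,0],
  ],
  fingers=[0,0,0,0,0],
)

```text
clock: 2.92
position: [569.6, -155.2, 126.0]
ee_rot: [0.136, 0.991, -0.001, 0.003]
contact_force: [-0.5, -0.1, 0.1]
gripper_width: 0.2
```

>>> servo_tool(
  turn=[
    [0,0,0],
    [0,0,0],
    [0,0,0],
    [0,0,0],
    [0,0,0],
  ],
  dp=[
    [0,0.003,-0.015],
    [0,0.002,-0.015],
    [0,0,-0.01],
    [0,0,0],
    [0,0,0],
  ],
  fingers=[0,0,0,0,0],
)

```text
clock: 3.55
position: [571.0, -151.7, 87.6]
ee_rot: [0.137, 0.991, -0.001, 0.007]
contact_force: [-0.2, 0.1, 1.2]
gripper_width: -0.0
```

```bash
python3 - <<'E'
import numpy as np
from bench import read_state
s=read_state();print(s["position"],s["ee_rot"],s["contact_force"])
for a in [-105,-100,-95,-90,-85,-80,-75,-70,-65,-60,-55,-52,-49]:
    print(a,np.round([598+70*np.cos(np.radians(a)),-86.5+70*np.sin(np.radians(a))],1),"x dir",a+90)
E
```

```text
[ 570.96138115 -151.72518259   87.56536027] [ 1.36701144e-01  9.90589329e-01 -9.84630241e-04  6.67899941e-03] [-0.20963868  0.09145101  1.24038639]
-105 [ 579.9 -154.1] x dir -15
-100 [ 585.8 -155.4] x dir -10
-95 [ 591.9 -156.2] x dir -5
-90 [ 598.  -156.5] x dir 0
-85 [ 604.1 -156.2] x dir 5
-80 [ 610.2 -155.4] x dir 10
-75 [ 616.1 -154.1] x dir 15
-70 [ 621.9 -152.3] x dir 20
-65 [ 627.6 -149.9] x dir 25
-60 [ 633.  -147.1] x dir 30
-55 [ 638.2 -143.8] x dir 35
-52 [ 641.1 -141.7] x dir 38
-49 [ 643.9 -139.3] x dir 41
```

>>> servo_tool(
  turn=[
    [0,0,0],
    [0,0,0.08],
    [0,0,0.09],
    [0,0,0.09],
    [0,0,0.09],
  ],
  dp=[
    [0.009,-0.003,0],
    [0.006,-0.0015,0],
    [0.006,-0.001,0],
    [0.006,0,0],
    [0.006,0,0],
  ],
  fingers=[0,0,0,0,0],
)

```text
clock: 4.18
position: [604.4, -157.5, 88.2]
ee_rot: [-0.043, 0.999, 0.001, 0.004]
contact_force: [-2.9, 1.2, -0.2]
gripper_width: 0.3
```

>>> servo_tool(
  turn=[
    [0,0,0.087],
    [0,0,0.087],
    [0,0,0.087],
    [0,0,0.087],
    [0,0,0.06],
  ],
  dp=[
    [0.006,0.001,0],
    [0.006,0.0015,0],
    [0.006,0.002,0],
    [0.0055,0.0025,0],
    [0.004,0.002,0],
  ],
  fingers=[0,0,0,0,0],
)

```text
clock: 4.8
position: [631.6, -149.5, 88.3]
ee_rot: [-0.251, 0.968, 0.002, 0.0]
contact_force: [-1.5, -0.6, 0.3]
gripper_width: 0.2
```

```bash
python3 - <<'E'
from h import *
from bench import *
s=read_state();d=get_image("scene");e=get_image("side");print(s["position"],s["ee_rot"],s["contact_force"])
a=cv2.resize(d["img"][175:285,185:320],None,fx=4,fy=4,interpolation=2);b=cv2.resize(e["img"][130:220,285:405],(540,405),interpolation=2)
s,w=wrist();cv2.imwrite("pics/w2.png",w[:,:,::-1])
cv2.imwrite("pics/s2.png",a[:,:,::-1]);cv2.imwrite("pics/d2.png",b[:,:,::-1])
E
```

```text
[ 631.6327962  -149.52605417   88.26479912] [-2.51102033e-01  9.67958552e-01  1.99159008e-03  2.08557415e-04] [-1.53551275 -0.59883831  0.34442119]
```

View pics/s2.png

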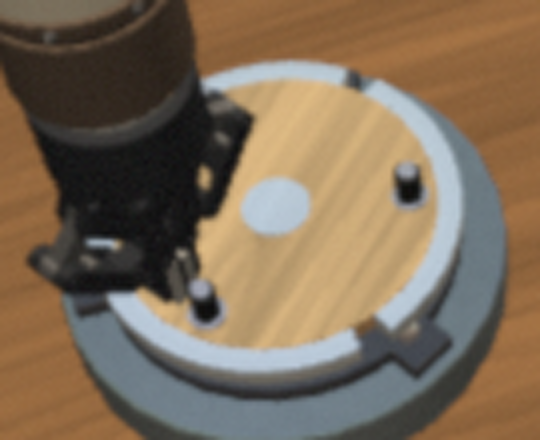

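```bash
python3 - <<'E'
from h import *
A=lambda x,y:(185+(x-1.5)/4,175+(y-1.5)/4)
h=onz("scene",*A(275,206),79);print(h)
def f(n,p,z):
    w=onz("scene",*A(*p),z)-h;print(n,p,round(np.degrees(np.arctan2(w[1],w[0])),1),round(np.hypot(w[0],w[1]),1))
for p in[(202,287),(406,170)]:f("post",p,103)
for p in[(207,312),(408,196)]:f("base",p,79)
for p in[(370,328),(356,77)]:f("notch",p,79)
for p in[(413,328)]:f("pin",p,67)
for p in[(420,377),(454,340)]:f("earcorner",p,56)
E
```

```text
[599.05234639 -86.05146621  79.        ]
post (202, 287) -46.0 69.5
post (406, 170) 72.0 70.0
base (207, 312) -46.9 69.9
base (408, 196) 72.2 69.5
notch (370, 328) 13.5 90.9
notch (356, 77) 133.6 93.0
pin (413, 328) 25.4 99.6
earcorner (420, 377) 18.6 117.8
earcorner (454, 340) 31.8 115.9
```

>>> servo_tool(
  turn=[
    [0,0,0.06],
    [0,0,0.06],
    [0,0,0.06],
    [0,0,0],
    [0,0,0],
  ],
  dp=[
    [0.0035,0.003,0],
    [0.0035,0.003,0],
    [0.003,0.0025,0],
    [0.001,0.001,0],
    [0,0,0],
  ],
  fingers=[0,0,0,0,0],
)

```text
clock: 5.58
position: [643.2, -141.8, 88.6]
ee_rot: [-0.335, 0.942, 0.001, 0.0]
contact_force: [-1.2, 0.3, -0.4]
gripper_width: 0.0
```

```bash
python3 - <<'E'
from h import *
from bench import *
s=read_state();d=get_image("scene");print(s["position"],s["ee_rot"],s["contact_force"])
a=cv2.resize(d["img"][175:285,185:320],None,fx=5,fy=5,interpolation=2)
cv2.imwrite("pics/s3.png",a[:,:,::-1])
E
```

```text
[ 643.18454149 -141.81045467   88.55452823] [-3.34808886e-01  9.42285056e-01  1.28395453e-03  4.84812129e-04] [-1.17148824  0.31583006 -0.38827089]
```

View pics/s3.png

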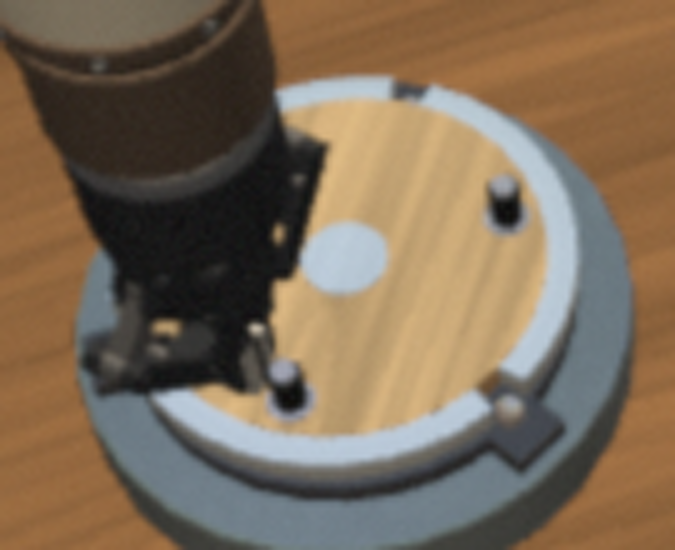

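```bash
python3 - <<'E'
from h import *
A=lambda x,y:(185+(x-2)/5,175+(y-2)/5)
h=onz("scene",*A(344,258),79);print(h)
def f(n,p,z):
    w=onz("scene",*A(*p),z)-h;print(n,p,round(np.degrees(np.arctan2(w[1],w[0])),1),round(np.hypot(w[0],w[1]),1))
for p in[(286,371),(504,185)]:f("post",p,103)
for p in[(290,402),(506,218)]:f("base",p,79)
for p in[(501,389),(409,90)]:f("notch",p,79)
for p in[(510,407)]:f("pin",p,67)
for p in[(520,470),(564,426)]:f("earcorner",p,58)
E
```

```text
[599.25307644 -86.06123031  79.        ]
post (286, 371) -34.0 70.6
post (504, 185) 83.7 70.5
base (290, 402) -35.5 70.9
base (506, 218) 83.9 69.8
notch (501, 389) 24.4 93.4
notch (409, 90) 144.0 91.5
pin (510, 407) 25.0 96.5
earcorner (520, 470) 17.8 116.7
earcorner (564, 426) 30.8 115.5
```

>>> servo_tool(
  turn=[
    [0,0,0],
    [0,0,0],
    [0,0,0],
    [0,0,0],
    [0,0,0],
  ],
  dp=[
    [-0.006,-0.005,0],
    [-0.005,-0.004,0.01],
    [0,0,0.03],
    [0,0,0.012],
    [0,0,0],
  ],
  fingers=[0,0,0,0,0],
)

```text
clock: 6.25
position: [631.7, -152.3, 144.2]
ee_rot: [-0.334, 0.943, 0.001, 0.002]
contact_force: [-0.1, 0.5, -0.9]
gripper_width: 0.4
```

>>> servo_tool(
  turn=[
    [0,0,0],
    [0,0,0],
    [0,0,0],
    [0,0,0],
    [0,0,0],
  ],
  dp=[
    [-0.014,0.025,0],
    [-0.014,0.025,0],
    [-0.004,0.01,0],
    [0,0.003,0],
    [0,0,0],
  ],
  fingers=[0,0,0,0,0],
)

```text
clock: 6.88
position: [597.8, -88.5, 140.9]
ee_rot: [-0.333, 0.943, 0.001, 0.001]
contact_force: [0.5, 0.7, -0.5]
gripper_width: -0.0
```

```bash
python3 - <<'E'
from h import *
s,w=wrist();print(s["position"],s["contact_force"],s["clock"]);cv2.imwrite("pics/w4.png",w[:,:,::-1])
E
```

```text
[597.79711423 -88.52804454 140.93731854] [ 0.49391006  0.73544572 -0.506248  ] 6.875
```

View pics/w4.png

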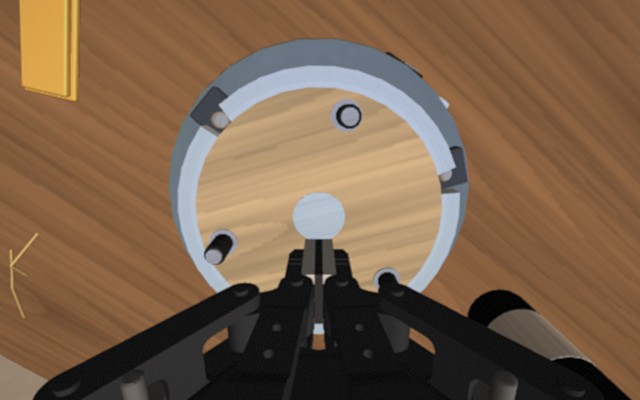

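The pins show inside both visible notches, at about (220,119) and (447,175), so they line up. Now pressing on the hub.

>>> servo_tool(
  turn=[
    [0,0,0],
    [0,0,0],
    [0,0,0],
    [0,0,0],
    [0,0,0],
  ],
  dp=[
    [0,0.002,-0.025],
    [0,0,-0.018],
    [0,0,-0.007],
    [0,0,-0.002],
    [0,0,0],
  ],
  fingers=[0,0,0,0,0],
)

```text
clock: 7.55
position: [600.1, -89.2, 88.1]
ee_rot: [-0.331, 0.943, 0.001, 0.002]
contact_force: [-0.6, -0.5, -0.2]
gripper_width: -0.4
```

>>> servo_tool(
  turn=[
    [0,0,0],
    [0,0,0],
    [0,0,0],
    [0,0,0],
    [0,0,0],
  ],
  dp=[
    [-0.001,0.002,-0.003],
    [0,0,-0.003],
    [0,0,-0.003],
    [0,0,-0.003],
    [0,0,0],
  ],
  fingers=[0,0,0,0,0],
)

```text
clock: 8.18
position: [600.1, -86.9, 77.7]
ee_rot: [-0.332, 0.943, 0.0, 0.004]
contact_force: [-0.3, 0.2, -0.1]
gripper_width: -0.0
```

>>> servo_tool(
  turn=[
    [0,0,0],
    [0,0,0],
    [0,0,0],
    [0,0,0],
    [0,0,0],
  ],
  dp=[
    [-0.001,0,-0.002],
    [0,0,-0.002],
    [0,0,-0.002],
    [0,0,-0.002],
    [0,0,0],
  ],
  fingers=[0,0,0,0,0],
)

```text
clock: 8.8
position: [600.2, -86.9, 71.0]
ee_rot: [-0.332, 0.943, -0.001, 0.005]
contact_force: [-0.6, -0.3, 3.2]
gripper_width: 0.0
```

>>> servo_tool(
  turn=[
    [0,0,0],
    [0,0,0],
    [0,0,0],
    [0,0,0],
    [0,0,0],
  ],
  dp=[
    [0,0,-0.002],
    [0,0,-0.002],
    [0,0,-0.002],
    [0,0,-0.002],
    [0,0,-0.001],
  ],
  fingers=[0,0,0,0,0],
)

```text
clock: 9.43
position: [600.2, -86.9, 70.0]
ee_rot: [-0.334, 0.943, -0.002, 0.005]
contact_force: [-1.0, 1.0, 6.1]
gripper_width: 0.2
```

>>> servo_tool(
  turn=[
    [0,0,0],
    [0,0,0],
    [0,0,0],
    [0,0,0],
    [0,0,0],
  ],
  dp=[
    [0,0,-0.003],
    [0,0,-0.004],
    [0,0,-0.005],
    [0,0,-0.006],
    [0,0,-0.006],
  ],
  fingers=[0,0,0,0,0],
)

```text
clock: 10.05
position: [600.5, -87.0, 69.6]
ee_rot: [-0.338, 0.941, -0.005, 0.006]
contact_force: [-12.2, 5.4, 33.0]
gripper_width: -0.1
```

Pressing stops firmly at 69.6–70 mm, where fully home is 70. I'll release straight up and move clear.

>>> servo_tool(
  turn=[
    [0,0,0],
    [0,0,0],
    [0,0,0],
    [0,0,0],
    [0,0,0],
  ],
  dp=[
    [0,0,0.005],
    [0,0,0.01],
    [0,0,0.03],
    [0,0,0.04],
    [0,0,0.04],
  ],
  fingers=[0,0,0,0,0],
)

```text
clock: 10.68
position: [596.7, -87.0, 192.0]
ee_rot: [-0.337, 0.942, -0.003, -0.0]
contact_force: [0.6, -0.3, -0.9]
gripper_width: 0.3
```

>>> servo_tool(
  turn=[
    [0,0,0],
    [0,0,0],
    [0,0,0],
    [0,0,0],
    [0,0,0],
  ],
  dp=[
    [-0.03,-0.04,0.02],
    [-0.03,-0.04,0.02],
    [-0.03,-0.04,0],
    [-0.03,-0.04,0],
    [0,0,0],
  ],
  fingers=[0,0,0,0,0],
)

```text
clock: 11.3
position: [474.8, -250.7, 233.2]
ee_rot: [-0.337, 0.941, -0.003, 0.001]
contact_force: [0.6, 0.3, 0.0]
gripper_width: 0.0
```

```bash
python3 - <<'E'
from h import *
from bench import *
s=read_state();d=get_image("scene");bx=[(q,np.round(search_frame(q,"scene")[0]["box"])) for q in("bottle","bar","coin")];e=get_image("side");print(s["position"],s["contact_force"],s["clock"],bx)
a=cv2.resize(d["img"][175:285,190:310],(600,550),interpolation=2);b=cv2.resize(e["img"][130:220,285:405],(600,450),interpolation=2)
o=np.vstack([a,b]);o=np.hstack([a[:450*1+100],np.vstack([b,np.zeros((100,600,3),np.uint8)])])
cv2.imwrite("pics/f.png",cv2.resize(o,(800,367),interpolation=3)[:,:,::-1])
E
```

```text
[ 474.75704604 -250.74285419  233.21461833] [0.56654719 0.25951792 0.02046023] 11.3 [('bottle', array([339., 133.,  29.,  86.])), ('bar', array([132., 284.,  38.,  37.])), ('coin', array([286., 288.,  24.,  17.]))]
```

View pics/f.png

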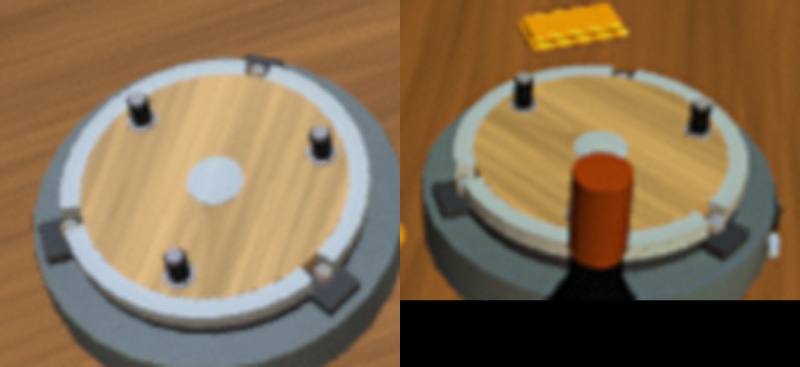

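The hub's image has dropped about 3 px in the scene view, and a 9 mm drop predicts about 2.6 px. Pins fill all three notches, and the bottle, bar and coin boxes haven't moved. Handing in.

```bash
python3 -c "
from bench import *
print(job_done())"
```

```text
the job is handed in; nothing more can be done
None
```

The plate is fully home on its drive pins, and the job was handed in at about 11.5 s of the 48 s allowed. I pushed the right-hand post about 56° anticlockwise with the shut fingertips, backed off, pressed on the hub and moved the hand clear.

- **Seating:** the press stopped firmly at a fingertip height of 69.6–70.0 mm (70 is fully home), with up to 33 N vertical. That peak came as a fingertip press on the hub after the plate had already gone down at about 3–6 N.
- **Final pictures:** a pin stands in every notch, and the hub's image has dropped about 3 px, where a 9 mm drop predicts about 2.6 px.
- **Other things:** the bottle, gold bar and coin show where they were, to within the detector's few pixels.
- **Disagreements:** the scene and side cameras differed by about 3 mm on the hub position. Single angle readings of the pins and ears scattered by several degrees, so I used averages and confirmed the alignment by eye before pressing.

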